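# Bolt the long low lock box shut in the parcel room

## Robot

A 7-joint arm with a two-finger parallel gripper is mounted at the origin on the work surface. World frame = base frame: x ahead of the robot, y to its left, z up, the work surface at z = 0. Lengths are in m, angles in rad, forces in N, time in s.
With the tool pointing down it reaches from about 0.4 to 0.925 m from the base axis. Payload 4.1 kg.
Tool frame: the origin (TCP) lies midway between the tips of the shut fingers; the grasp point (between the pads) lies 19 mm behind it; z points along the fingers, y is the direction in which the jaws open and shut (so a half turn about z gives the same grasp; the last joint's range is limited). The gripper opens to 85 mm and grips with 20 to 120 N. Pads are 22 mm wide; open, the fingers measure 114 mm over their backs; the gripper's body (76 mm by 85 mm) begins 54 mm behind the grasp point. The pads swing forward as they close: fully open they stand 13 mm farther back than shut.
Start: joints at [-1.249, 0.398, 0.045, 1.537, -0.019, 1.207, -0.051], TCP at [0.266, 0.593, 0.231] pointing down, gripper open.
Joint ranges: [-2.82, 2.82], [-0.49, 2.23], [-1.37, 1.46], [0, 2.46], [-1.36, 4.5], [0.23, 2], [-2.94, 2.94]. Speed limits (rad/s): [2.57, 2.57, 3.14, 3.14, 3.14, 3.14, 3.14].

## Interface

Orientations are given as [roll, pitch, yaw] about the fixed x, y, z axes, in that order (R = Rz(yaw) Ry(pitch) Rx(roll)).
In Python, from cell import ctrl, optics gives the robot as it stands. The module is installed in compiled form; this text tells all that it offers.
- The arm moves only by the tool drive_tool, never from a script. Its argument "steps" is a list of rows, each an object with "xyz": the shift along the tool's x, y, z in m, a list of three; "turn": the turn about the tool's z in degrees; "grip": the closure, from -1 (fully open) to 1 (shut), so that 0 is half open. In form: [{"xyz": [tx, ty, tz], "turn": turn, "grip": grip}, ...]. A call has 1 to 12 rows; each row is the pose to reach, as a shift and turn from the pose commanded when the call began, along the tool's axes at that moment; what a row does not reach only later rows make up. A row lasts 1/12 s, in which the tool goes at most 41.7 mm and 7.16 degrees, less where a joint would pass 70% of its speed; a pose out of reach is approached as far as the arm can. A call with a gripper value outside its range is refused whole. The fingers move at their own pace and stop on an object; the grip force is fixed at half the most. Time passes only in rows, so rows that repeat a pose let the fingers close. It gives the time, the measured TCP pose, the force and the opening at its end, in the units of the state.
- ctrl.read_state(): the state, without advancing time (a new reading comes with each control period).
- optics.grab_frame(name): name is "scene" or "top" or "wrist"; returns a dict with "pixels" (480x640x3 uint8, red, green, blue), "fx", "fy", "cx", "cy" (pixels), "view" (4x4, takes a point from world to camera coordinates); the wrist camera has in their place "mount" (4x4, takes a point from camera to tool coordinates, whose origin is the TCP and whose axes are the flange's). Camera axes: x right, y up, looking along -z (the intrinsics and any distortion apply to the point x, -y, -z); pixel columns grow to the right and rows downward; lengths in m; the calibration is good to about 2 mm. A picture is of the moment at which its call begins: read the wrist's pose just before it. There is no depth.
- ctrl.job_done(): hands the job in, once; it reports no verdict.
The state is a dict: "time": time; "joint_pos": joint angles; "dq": joint speeds; "tau": joint torques, N m; "tool_pos": TCP position; "eef_rot": TCP orientation; "ft_force": force on the tool from outside, world axes, zero at the start; "ft_torque": the same for the moment, N m; "opening": finger opening in m.
Only numpy, scipy, OpenCV 4.12 (cv2) and the standard library are available. Lean on these libraries where they do the work, as an engineer would, in place of code of your own. Each camera call takes 0.05 s, during which the arm holds its last target.

## Task

Bolt the long, low steel lock box shut: by its upright handle lift the bolt clear of the bump in front of it, slide it fully home into the keeper and let it drop down flat behind the bump, then let go. Leave the bolt of the tall box as it is.

Things in the scene. Friction and masses are not known exactly. Their poses are not given: they have to be found in the camera images.
- bolt_handle (a point): Centre of the black upright handle of the bolt on the long low steel box (180 x 325, 90 mm high, fixed). Handle: square post 22 x 22, 44 mm tall, on a 16 mm neck; bolt 0.35 kg. Point: 70 mm above the lid when down. +y: level, along the rod, the way it slides shut; z up. Staples over the rod, 63 mm high, 45 mm behind and 110 mm ahead of the drawn-back handle: grip across the rod, along x.
- bolt (a joint): Slide of that bolt along +y of bolt_handle, m: 0 drawn back, 0.065 fully home (end stop) with the 14 mm rod's tip in the open-topped keeper. A foot under the handle stands behind a fixed steel bump 10 mm high, 42 mm wide: while down the bolt travels only to 0.011; raised it passes, and from 0.041 on it can drop again. Friction about 1.5 N.
- bolt_lift (a joint): Height in m to which the same bolt is lifted straight up: 0 down flat, at most 0.024 (stop). It passes the bump only above 0.010, and falls back under its own weight when let go.
- tall_box_handle (a point): Centre of the like handle on the bolt of the other box, the tall one (160 x 265 mm, 150 mm high), 70 mm above its lid; axes as above. It is to be left alone.

How it is judged:
At the end, for the whole second after the job is handed in: The low box's bolt is within 15 mm of its end stop (joint bolt above 0.050) and has dropped down flat (bolt_lift below 0.004) (value of joint bolt above 0.05 m and value of joint bolt_lift below 0.004 m); the robot touches nothing.
It fails at once if the tall box's bolt handle was moved by more than 10 mm (distance of tall_box_handle from where it was at the start of the episode above 0.01 m).
It also fails if it takes over 32 s, if anything falls off the work surface, if the arm or the gripper's body presses on something with over 40 N, if the wrist force passes 120 N, or if a joint passes its speed limit or range.

## Working session

There is one attempt and no reset: what is moved stays moved. The work goes in short steps, Python scripts to look and compute and a tool call to move; the robot and the scene stay as the last step left them, time stands still between calls to the robot, and variables do not carry over. Pictures are saved under pics/ and viewed, and the job is handed in when it is done.

Besides the shell and the picture viewer there is one more tool, called after "Request:" in YAML: its name, and indented under it one key for each argument. drive_tool: Moves the arm, as the interface text tells. Its arguments: {"type":"object","properties":{"steps":{"type":"array","items":{"type":"object","properties":{"xyz":{"type":"array","items":{"type":"number"}},"turn":{"type":"number"},"grip":{"type":"number"}}}}},"required":["steps"]}

```bash
mkdir -p pics; python3 - <<'E'
from cell import ctrl, optics
import cv2
s=ctrl.read_state()
for k,v in s.items(): print(k,v)
for n in ["scene","top","wrist"]:
    f=optics.grab_frame(n)
    cv2.imwrite(f"pics/{n}0.png",f["pixels"][:,:,::-1])
    print(n,{k:(v.tolist() if hasattr(v,'tolist') else v) for k,v in f.items() if k!="pixels"})
E
```

```text
time 0.0
joint_pos [-1.24899477  0.39919802  0.04505543  1.53788016 -0.01872485  1.20690344
 -0.05071852]
dq [ 0.00230826 -0.00040177 -0.00110653  0.00080455  0.00042323 -0.00047197
 -0.00062175]
tau [-4.42846258e-04 -4.75113416e+01  1.36432361e+00 -2.54227549e+01
  1.15350014e-02  9.28046502e-03  1.84087156e-05]
tool_pos [0.26524514 0.59272063 0.23025993]
eef_rot [-3.13962952e+00  1.21330524e-04  2.72085602e+00]
ft_force [-1.13780508  0.29273862 -0.01687692]
ft_torque [-0.0047332   0.0182108  -0.01002156]
opening 0.08567945940152345
scene {'fx': 507.61526349951447, 'fy': 507.61526349951447, 'cx': 317.62308513261206, 'cy': 235.7901234392853, 'view': [[-0.5846469920688828, 0.8112655996885486, 0.006001785299985743, 0.3492871225204014], [-0.6203089342329056, -0.45177559039768234, 0.6411830019827898, 0.2255833645786269], [0.522881172711013, 0.37114275243200573, 0.7673645395387714, -1.1896974817207522], [0.0, 0.0, 0.0, 1.0]]}
top {'fx': 500.94711162330043, 'fy': 500.94711162330043, 'cx': 321.2118974419535, 'cy': 239.73734980939162, 'view': [[-0.019565708775364343, -0.9998081272699159, 0.000944290814140204, -0.011687825367117842], [0.9980378912372558, -0.01947486339498593, 0.05950712016589338, -0.5557745125898292], [-0.05947731243767719, 0.002106736996085684, 0.998227434487963, -1.075522637274299], [0.0, 0.0, 0.0, 1.0]]}
wrist {'fx': 410.105041357928, 'fy': 410.105041357928, 'cx': 318.45162521186825, 'cy': 232.72808213805266, 'mount': [[0.00030018689245933476, 0.9653941273499083, 0.2607951087849156, 0.06753475250954948], [0.9999999063033034, -0.00020845682700641464, -0.0003793931113044919, 0.0009811966657187199], [-0.0003118993607341284, 0.2607951982381149, -0.9653940994716762, -0.14288861526596652], [0.0, 0.0, 0.0, 1.0]]}
```

View pics/scene0.png

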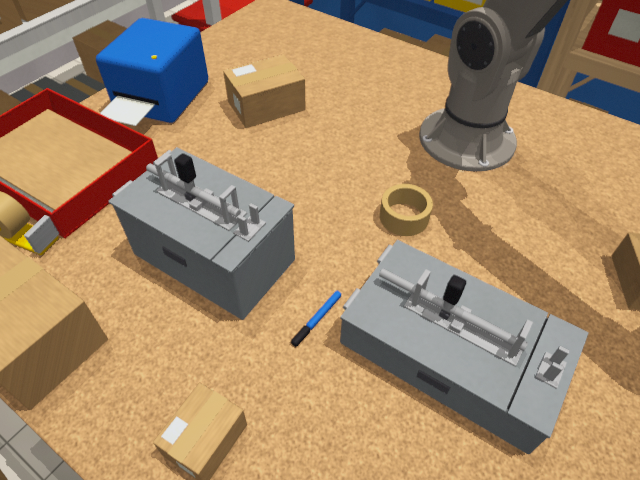

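View pics/top0.png

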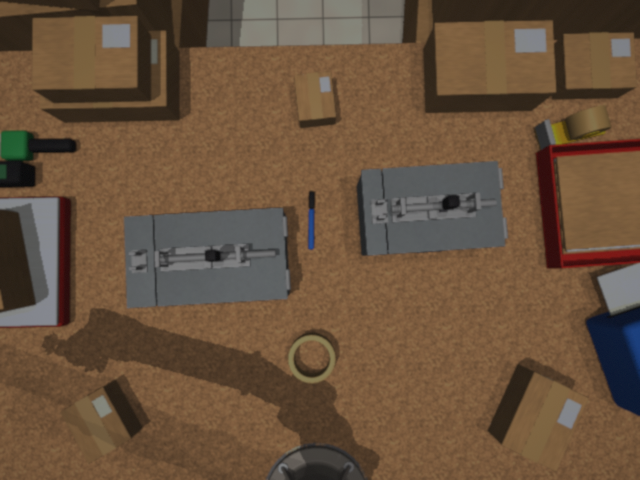

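View pics/wrist0.png

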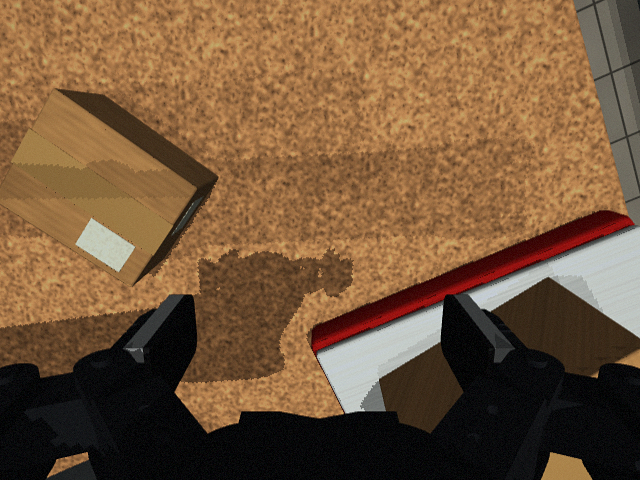

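The scene view shows the low box at right, with its handle near (455,290). In the top view the low box is at left, with its handle near (212,255) and the keeper at (137,262), so the slide runs towards +y. The tall box is the other one. Next I'll triangulate the handle.

```bash
cat > h.py <<'E'
import numpy as np, cv2
def ray(f,u,v):
    V=np.array(f["view"]);R=V[:3,:3];t=V[:3,3]
    d=np.array([(u-f["cx"])/f["fx"],-(v-f["cy"])/f["fy"],-1.])
    return -R.T@t, R.T@d
def onz(f,u,v,z):
    o,d=ray(f,u,v); return o+d*(z-o[2])/d[2]
def tri(rs):
    A=np.zeros((3,3));b=np.zeros(3)
    for o,d in rs:
        d=d/np.linalg.norm(d);P=np.eye(3)-np.outer(d,d);A+=P;b+=P@o
    x=np.linalg.solve(A,b)
    return x,[np.linalg.norm((np.eye(3)-np.outer(d,d)/(d@d))@(x-o)) for o,d in rs]
def blobs(img,x0,y0,x1,y1,th=45):
    m=np.zeros(img.shape[:2],np.uint8); m[y0:y1,x0:x1]=(img[y0:y1,x0:x1].max(2)<th)*255
    n,l,st,c=cv2.connectedComponentsWithStats(m)
    return [(st[i].tolist(),c[i].round(1).tolist()) for i in range(1,n) if st[i][4]>15],l
E
python3 - <<'E'
from cell import ctrl, optics
from h import *
s=optics.grab_frame("scene");t=optics.grab_frame("top")
print(blobs(s["pixels"],430,265,480,330)[0]);print(blobs(t["pixels"],190,235,235,275)[0])
cv2.imwrite("pics/z1.png",np.hstack([cv2.resize(s["pixels"][220:400,370:600,::-1],None,fx=1.7,fy=2.2,interpolation=0)[:390],cv2.resize(t["pixels"][200:310,115:300,::-1],(400,390),interpolation=0)]))
for u,v in [(125,217),(287,209),(289,297),(127,306),(152,217),(154,306)]: print(onz(t,u,v,.09).round(4))
E
```

```text
[([444, 276, 22, 29, 350], [453.5, 290.7])]
[([205, 250, 17, 12, 154], [212.9, 255.3])]
[0.6053 0.3765 0.09  ]
[0.6152 0.0462 0.09  ]
[0.4365 0.0449 0.09  ]
[0.4249 0.3718 0.09  ]
[0.6042 0.3215 0.09  ]
[0.4238 0.3174 0.09  ]
```

View pics/z1.png

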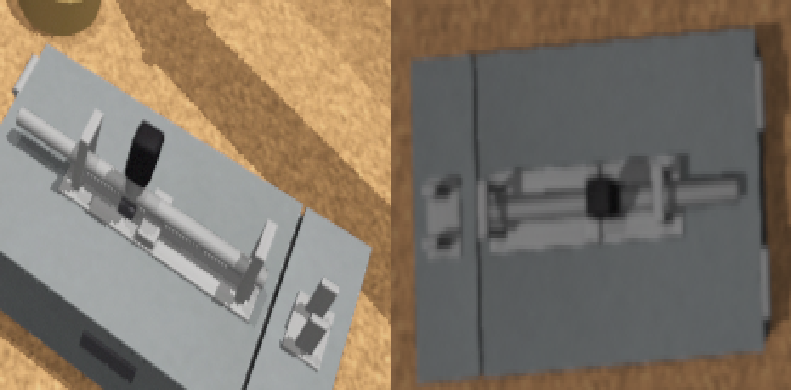

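```bash
python3 - <<'E'
from cell import ctrl, optics
from h import *
from scipy.spatial.transform import Rotation as Ro
s=optics.grab_frame("scene");t=optics.grab_frame("top")
x,e=tri([ray(s,455,288.5),ray(t,212.9,255.3)]);print(x,e)
print(onz(t,212.9,255.3,.16),onz(s,454.5,289.5,.16))
# box yaw from contours in top: long edges via mask
im=t["pixels"].astype(int);m=((im[...,2]>=im[...,0]-3)&(im.max(2)>50)).astype(np.uint8)*255
m[:,:100]=0;m[:,300:]=0;m[:195]=0;m[320:]=0
c=max(cv2.findContours(m,0,2)[0],key=cv2.contourArea);r=cv2.minAreaRect(c);b=cv2.boxPoints(r);print(r)
print([onz(t,u,v,.09).round(4).tolist() for u,v in b])
# rod: ends in top at z~.11 : rod right end (277,253), front staple, keeper centre (138,262)
print(onz(t,277,253,.12),onz(t,138,262,.12))
st=ctrl.read_state();R=Ro.from_euler('xyz',st["eef_rot"]).as_matrix();print(st["tool_pos"],st["time"]);print(R.round(4))
E
```

```text
[0.52080029 0.18324931 0.16412798] [np.float64(0.001284876289639997), np.float64(0.0012848762896399382)]
[0.52143664 0.1829287  0.16      ] [0.51905236 0.18404    0.16      ]
((206.23553466796875, 257.3722229003906), (90.11014556884766, 162.7345428466797), 86.72950744628906)
[[0.6053, 0.3817, 0.09], [0.6179, 0.0504, 0.09], [0.435, 0.0428, 0.09], [0.4229, 0.3706, 0.09]]
[0.52480837 0.06526246 0.12      ] [0.51244228 0.33889216 0.12      ]
[0.26544298 0.59320169 0.23107415] 0.35
[[-9.128e-01  4.084e-01 -1.000e-04]
 [ 4.084e-01  9.128e-01 -4.000e-04]
 [-1.000e-04 -4.000e-04 -1.000e+00]]
```

Request:
drive_tool:
  steps:
    - {"xyz": [-0.034,-0.023,0],"turn": 6,"grip": -1}
    - {"xyz": [-0.068,-0.046,0],"turn": 12,"grip": -1}
    - {"xyz": [-0.102,-0.069,0],"turn": 18,"grip": -1}
    - {"xyz": [-0.136,-0.092,0],"turn": 24,"grip": -1}
    - {"xyz": [-0.17,-0.115,0],"turn": 30,"grip": -1}
    - {"xyz": [-0.204,-0.138,0],"turn": 36,"grip": -1}
    - {"xyz": [-0.238,-0.161,0],"turn": 42,"grip": -1}
    - {"xyz": [-0.272,-0.184,0],"turn": 48,"grip": -1}
    - {"xyz": [-0.306,-0.207,0],"turn": 54,"grip": -1}
    - {"xyz": [-0.34,-0.23,0],"turn": 60,"grip": -1}
    - {"xyz": [-0.374,-0.253,0],"turn": 63.8,"grip": -1}
    - {"xyz": [-0.4,-0.27,0],"turn": 63.8,"grip": -1}

```text
time: 1.35
tool_pos: [0.5219, 0.1796, 0.2318]
eef_rot: [3.14, 0.001, 1.602]
ft_force: [0.3, 0.5, 0.3]
opening: 0.0855
```

Request:
drive_tool:
  steps:
    - {"xyz": [0,0,0],"turn": 0,"grip": -1}
    - {"xyz": [0,0,0],"turn": 0,"grip": -1}
    - {"xyz": [0,0,0],"turn": 0,"grip": -1}

```text
time: 1.6
tool_pos: [0.52, 0.1844, 0.2313]
eef_rot: [-3.141, -0.001, 1.608]
ft_force: [0.7, 0.1, 0.4]
opening: 0.0852
```

```bash
cat > w.py <<'E'
from cell import ctrl, optics
from h import *
from scipy.spatial.transform import Rotation as Ro
def wrist():
    st=ctrl.read_state();f=optics.grab_frame("wrist")
    T=np.eye(4);T[:3,:3]=Ro.from_euler('xyz',st["eef_rot"]).as_matrix();T[:3,3]=st["tool_pos"]
    f["view"]=np.linalg.inv(T@np.array(f["mount"]));return st,f
E
python3 - <<'E'
from w import *
st,f=wrist();cv2.imwrite("pics/w1.png",f["pixels"][:,:,::-1])
print(st);
V=f["view"]
for p in [(.520,.183,.16),(.52,.183,.182),(.514,.338,.12)]:
    c=V[:3,:3]@p+V[:3,3];print(p,f["cx"]+f["fx"]*c[0]/-c[2],f["cy"]-f["fy"]*c[1]/-c[2])
E
```

```text
{'time': 1.6, 'joint_pos': array([-0.7941898 ,  0.24137056,  0.44883698,  1.78357565, -0.11539548,
        1.14239597, -0.27145008]), 'dq': array([-0.02306699, -0.00105176, -0.02366255,  0.00222624,  0.00284956,
       -0.00153918,  0.00113035]), 'tau': array([ 1.38122365e+00, -3.49097550e+01,  4.32352021e+00, -2.46359056e+01,
        1.44545026e-01, -7.64091936e-03,  1.71087686e-03]), 'tool_pos': array([0.51995793, 0.18435521, 0.23126261]), 'eef_rot': array([-3.14117206e+00, -9.34252827e-04,  1.60796841e+00]), 'ft_force': array([0.74512646, 0.10380021, 0.43263011]), 'ft_torque': array([ 0.07169587, -0.01354053,  0.03327158]), 'opening': 0.08516016193661084}
(0.52, 0.183, 0.16) 320.3244032423444 252.34013523237115
(0.52, 0.183, 0.182) 320.5175236298379 265.895608629233
(0.514, 0.338, 0.12) 319.99496825097935 -41.9991817773724
```

View pics/w1.png

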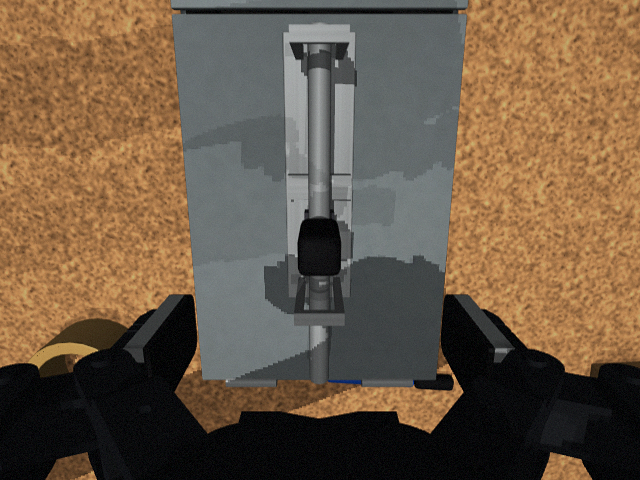

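The handle sits centred between the open fingers, with its blob at about (319,247) and the rod vertical in the image. Next I'll pin down its position along y from the wrist view.

```bash
python3 - <<'E'
from w import *
st,f=wrist();print(blobs(f["pixels"],285,200,350,282,40)[0])
V=f["view"]
for dy in (-.011,.011):
  for z in (.138,.182):
    c=V[:3,:3]@np.array((.52,.183+dy,z))+V[:3,3];print(dy,z,f["cx"]+f["fx"]*c[0]/-c[2],f["cy"]-f["fy"]*c[1]/-c[2])
print(onz(f,319,277,.182),onz(f,319,217,.138),onz(f,319,217,.182))
cv2.imwrite("pics/w2.png",cv2.resize(f["pixels"][190:340,250:400,::-1],None,fx=4,fy=4,interpolation=0)*1)
E
```

```text
[([298, 210, 44, 68, 2364], [319.9, 248.8])]
-0.011 0.138 319.9442553691504 259.8066956245681
-0.011 0.182 320.2307111064536 288.0645678054991
0.011 0.138 321.4313124404499 224.64461936472878
0.011 0.182 322.0407131205548 246.26196173792326
[0.51914644 0.17791036 0.182     ] [0.51837569 0.19858653 0.138     ] [0.5179332  0.20860921 0.182     ]
```

View pics/w2.png

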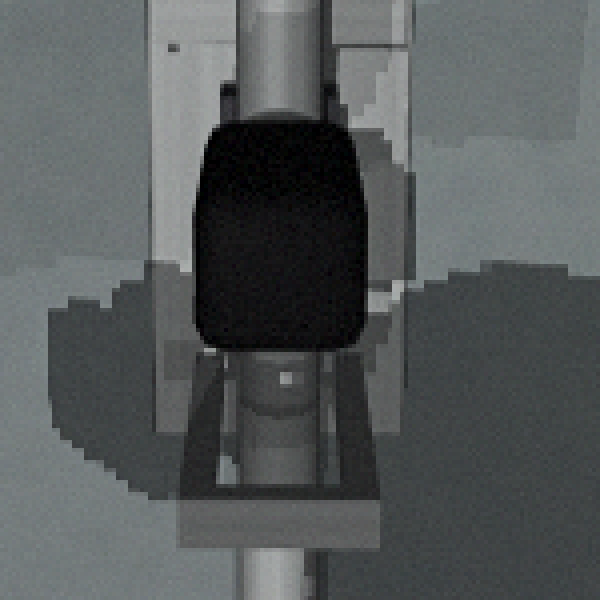

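Request:
drive_tool:
  steps:
    - {"xyz": [0.002,0,0.02],"turn": 0,"grip": -1}
    - {"xyz": [0.002,0,0.04],"turn": 0,"grip": -1}
    - {"xyz": [0.002,0,0.06],"turn": 0,"grip": -1}
    - {"xyz": [0.002,0,0.075],"turn": 0,"grip": -1}
    - {"xyz": [0.002,0,0.088],"turn": 0,"grip": -1}
    - {"xyz": [0.002,0,0.088],"turn": 0,"grip": -1}
    - {"xyz": [0.002,0,0.088],"turn": 0,"grip": -1}

```text
time: 2.28
tool_pos: [0.5193, 0.1867, 0.1429]
eef_rot: [-3.14, 0.0, 1.61]
ft_force: [-0.1, 0.3, 0.8]
opening: 0.0855
```

Request:
drive_tool:
  steps:
    - {"xyz": [0,0,0],"turn": 0,"grip": 0}
    - {"xyz": [0,0,0],"turn": 0,"grip": 0.3}
    - {"xyz": [0,0,0],"turn": 0,"grip": 1}
    - {"xyz": [0,0,0],"turn": 0,"grip": 1}
    - {"xyz": [0,0,0],"turn": 0,"grip": 1}
    - {"xyz": [0,0,0],"turn": 0,"grip": 1}
    - {"xyz": [0,0,0],"turn": 0,"grip": 1}
    - {"xyz": [0,0,0],"turn": 0,"grip": 1}

```text
time: 2.95
tool_pos: [0.5203, 0.1856, 0.1439]
eef_rot: [3.142, -0.001, 1.607]
ft_force: [-3.2, -0.0, 5.4]
opening: 0.0212
```

Gripped: the opening is 21 mm on the 22 mm post. Lift next.

Request:
drive_tool:
  steps:
    - {"xyz": [0,0,-0.005],"turn": 0,"grip": 1}
    - {"xyz": [0,0,-0.01],"turn": 0,"grip": 1}
    - {"xyz": [0,0,-0.015],"turn": 0,"grip": 1}
    - {"xyz": [0,0,-0.018],"turn": 0,"grip": 1}
    - {"xyz": [0,0,-0.018],"turn": 0,"grip": 1}
    - {"xyz": [0,0,-0.018],"turn": 0,"grip": 1}

```text
time: 3.45
tool_pos: [0.5203, 0.1856, 0.1614]
eef_rot: [3.141, -0.0, 1.607]
ft_force: [0.0, 0.9, -2.5]
opening: 0.0215
```

```bash
python3 - <<'E'
from w import *
s=optics.grab_frame("scene");cv2.imwrite("pics/s2.png",cv2.resize(s["pixels"][200:400,330:600,::-1],None,fx=2.9,fy=2.9,interpolation=0))
E
```

```text
(no output)
```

View pics/s2.png

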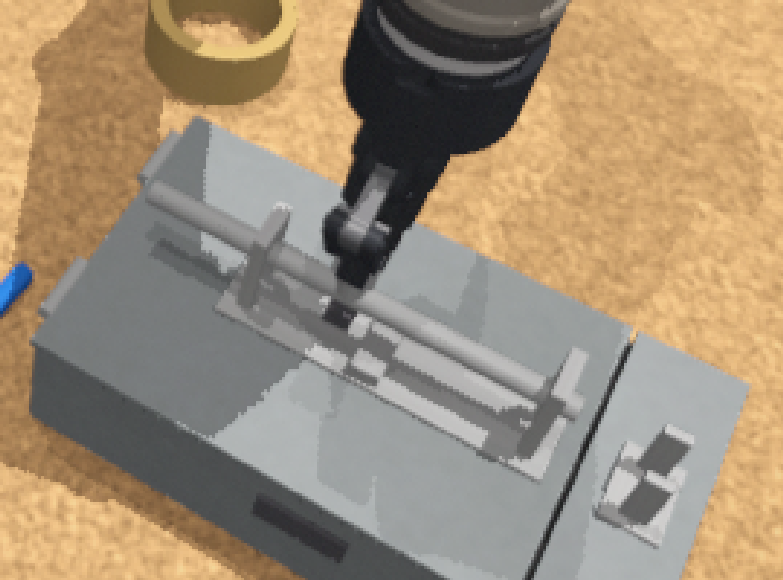

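The rod is raised with the foot clear of the bump, and the force reads about the bolt's weight. Slide next.

Request:
drive_tool:
  steps:
    - {"xyz": [0.008,0,0],"turn": 0,"grip": 1}
    - {"xyz": [0.016,0,0],"turn": 0,"grip": 1}
    - {"xyz": [0.024,0,0],"turn": 0,"grip": 1}
    - {"xyz": [0.032,0,0],"turn": 0,"grip": 1}
    - {"xyz": [0.04,0,0],"turn": 0,"grip": 1}
    - {"xyz": [0.047,0,0],"turn": 0,"grip": 1}
    - {"xyz": [0.053,0,0],"turn": 0,"grip": 1}
    - {"xyz": [0.058,0,0],"turn": 0,"grip": 1}
    - {"xyz": [0.062,0,0],"turn": 0,"grip": 1}
    - {"xyz": [0.064,0,0],"turn": 0,"grip": 1}
    - {"xyz": [0.064,0,0],"turn": 0,"grip": 1}
    - {"xyz": [0.064,0,0],"turn": 0,"grip": 1}

```text
time: 4.5
tool_pos: [0.518, 0.2483, 0.1611]
eef_rot: [-3.141, 0.001, 1.607]
ft_force: [1.3, -4.1, -3.0]
opening: 0.0214
```

```bash
python3 - <<'E'
from w import *
s=optics.grab_frame("scene");cv2.imwrite("pics/s3.png",cv2.resize(s["pixels"][200:400,330:600,::-1],None,fx=2.9,fy=2.9,interpolation=0))
E
```

```text
(no output)
```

View pics/s3.png

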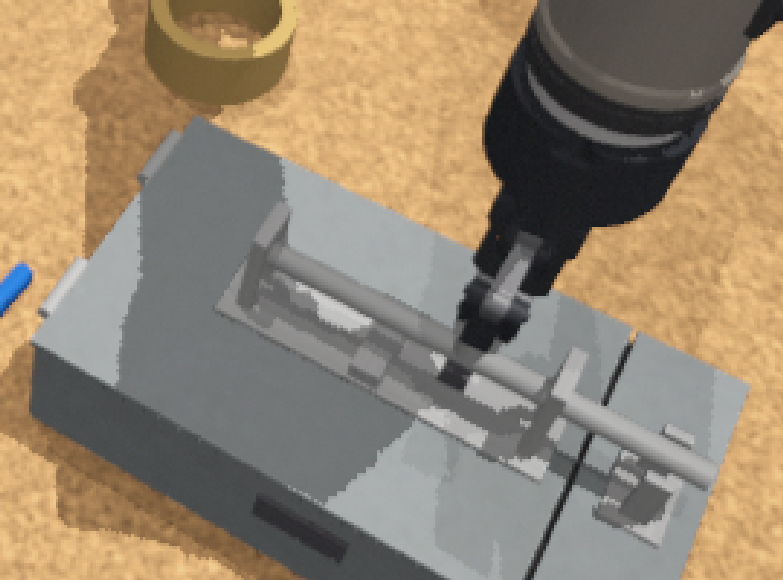

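The bolt has moved about 63 mm and the rod tip is over the keeper. Now lower it.

Request:
drive_tool:
  steps:
    - {"xyz": [0,0,0.005],"turn": 0,"grip": 1}
    - {"xyz": [0,0,0.01],"turn": 0,"grip": 1}
    - {"xyz": [0,0,0.014],"turn": 0,"grip": 1}
    - {"xyz": [0,0,0.017],"turn": 0,"grip": 1}
    - {"xyz": [0,0,0.017],"turn": 0,"grip": 1}
    - {"xyz": [0,0,0.017],"turn": 0,"grip": 1}

```text
time: 5.05
tool_pos: [0.518, 0.2483, 0.144]
eef_rot: [-3.141, 0.001, 1.607]
ft_force: [1.6, -4.8, -2.7]
opening: 0.0214
```

Request:
drive_tool:
  steps:
    - {"xyz": [0,0,0],"turn": 0,"grip": 0.3}
    - {"xyz": [0,0,0],"turn": 0,"grip": -0.3}
    - {"xyz": [0,0,0],"turn": 0,"grip": -1}
    - {"xyz": [0,0,0],"turn": 0,"grip": -1}
    - {"xyz": [0,0,0],"turn": 0,"grip": -1}
    - {"xyz": [0,0,0],"turn": 0,"grip": -1}
    - {"xyz": [0,0,0],"turn": 0,"grip": -1}

```text
time: 5.63
tool_pos: [0.5179, 0.2498, 0.1444]
eef_rot: [3.141, -0.0, 1.608]
ft_force: [0.8, -0.3, -0.0]
opening: 0.0853
```

Request:
drive_tool:
  steps:
    - {"xyz": [0,0,-0.02],"turn": 0,"grip": -1}
    - {"xyz": [0,0,-0.045],"turn": 0,"grip": -1}
    - {"xyz": [0,0,-0.075],"turn": 0,"grip": -1}
    - {"xyz": [0,0,-0.11],"turn": 0,"grip": -1}
    - {"xyz": [0,0,-0.14],"turn": 0,"grip": -1}
    - {"xyz": [0,0,-0.15],"turn": 0,"grip": -1}
    - {"xyz": [0,0,-0.15],"turn": 0,"grip": -1}
    - {"xyz": [0,0,-0.15],"turn": 0,"grip": -1}

```text
time: 6.3
tool_pos: [0.5177, 0.2495, 0.2939]
eef_rot: [-3.141, -0.0, 1.607]
ft_force: [0.1, -0.1, -0.7]
opening: 0.0856
```

```bash
python3 - <<'E'
from w import *
s=optics.grab_frame("scene");cv2.imwrite("pics/s4.png",cv2.resize(s["pixels"][200:400,330:600,::-1],None,fx=2.9,fy=2.9,interpolation=0))
print(blobs(s["pixels"],480,290,540,360)[0])
st,f=wrist();cv2.imwrite("pics/w4.png",f["pixels"][:,:,::-1]);print(st["tool_pos"],st["ft_force"])
print(blobs(f["pixels"],270,150,370,400,40)[0])
E
```

```text
[([484, 297, 25, 29, 386], [495.1, 311.6])]
[0.51703033 0.24920593 0.29270253] [-0.40928571  0.7674697  -0.92301192]
[([304, 197, 33, 49, 1348], [320.1, 223.6]), ([332, 320, 5, 13, 25], [334.2, 325.6]), ([332, 334, 6, 11, 23], [334.5, 339.4]), ([323, 349, 16, 5, 27], [331.3, 352.0])]
```

View pics/s4.png

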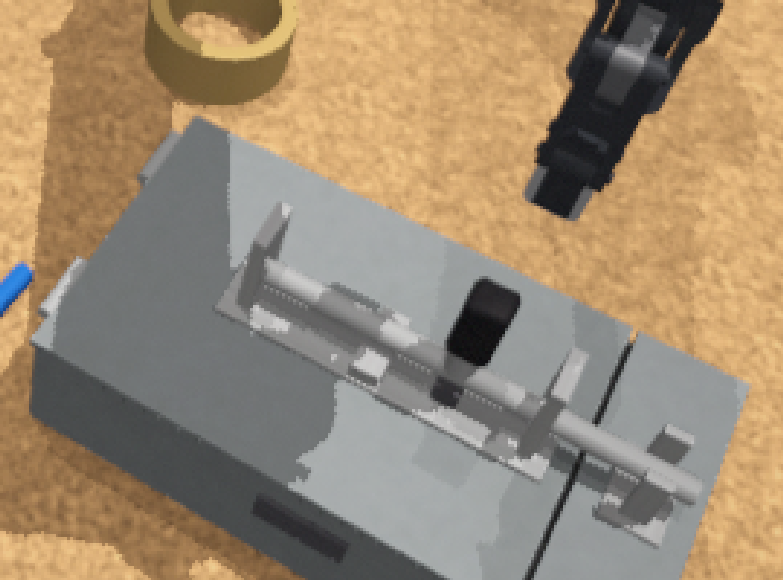

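View pics/w4.png

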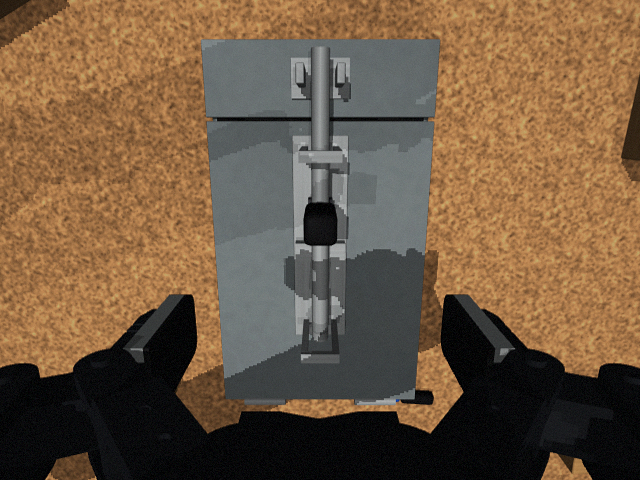

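The rod lies in the keeper and the handle is down past the bump, at (320,224) in the wrist view. The gripper is clear. One numeric check, then I'll hand in.

```bash
python3 - <<'E'
from w import *
s=optics.grab_frame("scene");t=optics.grab_frame("top")
# top edge of the handle's black blob, before vs now
a=onz(s,453.5,290.7,.158);b=onz(s,495.1,311.6,.158);print("travel if level",(b-a),np.linalg.norm(b-a))
# predict where blob would be for pure 65mm travel and lift 0 / 10mm
V=np.array(s["view"])
for L,h in [(.065,0),(.065,.01),(.06,0)]:
    c=V[:3,:3]@(a+np.array([-.037*L,L,h]))+V[:3,3];print(L,h,s["cx"]-s["fx"]*c[0]/c[2],s["cy"]+s["fy"]*c[1]/c[2])
print(ctrl.read_state()["ft_force"])
E
```

```text
travel if level [-2.38644291e-03  6.24047472e-02 -1.11022302e-16] 0.06245036099418257
0.065 0 496.8627862226526 312.53790455017725
0.065 0.01 498.877715441281 308.71724890918847
0.06 0 493.4276253292386 310.8079254081615
[ 0.7737871  -0.28358115 -1.09774447]
```

Measured travel is about 62.5 mm, and the handle's image position matches lift ≈ 0, so I'm handing in.

```bash
python3 -c "
from cell import ctrl
print(ctrl.job_done(), ctrl.read_state()['time'])"
```

```text
the job is handed in; nothing more can be done
the job is handed in; nothing more can be done
```

The low box is bolted. I gripped the handle across the rod, lifted it about 18 mm, slid it about 63 mm, lowered it behind the bump, let go and backed the gripper off 150 mm above it. I handed in at about 6.5 s.

**Last checks:**
- **Slide:** the scene camera gives 62.5 mm of travel and the measured arm motion gives 63 mm. The limit is 50 mm.
- **Lift:** the handle's image position fits a lift of about 0. The rod lies in the keeper and the handle sits past the bump.
- **Contact:** the gripper is open and clear, and wrist force is about 1 N, at sensor noise level.
- **Tall box:** I never went near it, but I did not measure its handle again at the end.

**One disagreement:** before gripping, the wrist view put the handle about 5 mm further along y than the fixed cameras did. I aimed between the two, and the grip closed properly (21 mm opening on the 22 mm post).

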